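# Unlock and unscrew the jam jar

## Task

Open the jam jar that is braced in the wooden stand: draw the red-handled locking pin up out of the ear of the yellow lid and park it upright in the open side notch of the stand's rail, hanging by its collar, and let go of it. Then unscrew the tight lid anticlockwise while the jar stays seated in the well, stop turning soon after the thread lets go (about a fifth of a turn; less than 110 degrees), lift the lid straight up and finish while still holding it level in the gripper just above the jar's mouth, clear of the jar by a finger's breadth or so. Leave the other things on the worktop where they are.

Things in the scene. Friction and masses are not known exactly. Their poses are not given: they have to be found in the camera images.
- stand: Wooden jar stand, fixed. Origin: underside, on the axis of the jar's well; z up, x from the jar outward along the dark rail. Board x -54..111, y -48..48 mm, 18 mm thick. Well: walls 66 mm square inside, 8 mm thick, top at z 44 mm. Rail with bore and notch: x 44..106, y -15..15 mm, top z 108 mm. Fingertips below the lid's edge must not sweep over it.
- bore (a point): Mouth of the vertical 10 mm bore in the rail's top, at stand x 52, y 0, z 108 mm; 40 mm deep. The pin stands in it at the start.
- notch (a point): Centre of a parked pin, at the rail's top: stand x 88, y 0, z 108 mm. The notch is a slot 12 mm wide (stand x 82..94), open at the top and to the stand's -y side, y -15 to +6 mm, 40 mm deep. The pin may be lowered in from above: its collar then rests on the rail top either side, its tip 34 mm below the rail top.
- jar: Dark red square jam jar, 62 x 62 x 68 mm, shoulder to 78 mm, then a round neck, 42 mm diameter, to 109 mm; 0.5 to 0.85 kg. Origin: centre of its underside (18 mm above the worktop), z up, x along the stand's x. It stands loose in the square well, which keeps it from turning; nothing holds it down: pulling at a lid still engaged lifts the jar.
- rim (a point): Centre of the jar's mouth, top of the neck, jar z 109 mm; z up. The closed lid's lower edge is 17 mm below it.
- lid: Yellow screw lid, 60 mm diameter, 24 mm high, 45 g. Origin: centre of its lower edge, about 110 mm above the worktop when closed; z up, x to its ear. Start: its x along the jar's x within 5 degrees. Turned anticlockwise from above (+z) it rises 1.5 mm, lets go at about 55 degrees and lifts straight off from 60 to 140 degrees; the other way is blocked. A sprung seal makes it tight: 0.3 to 0.5 N m.
- ear (a point): Centre of the 13 mm hole in the lid's ear, on its top face: lid x 52, y 0, z 5 mm. The ear is a plate 24 mm wide, 5 mm thick, level with the lid's lower edge, reaching 63 mm from the axis, 2 mm above the rail. Pads set on the lid's round side 45 to 60 degrees anticlockwise of the ear (and opposite) clear ear and rail through the whole turn.
- pin: Locking pin, vertical, 45 g. Origin: its tip (lower end), z up along it. Steel shank 8 mm diameter, 34 mm long; collar 20 mm diameter, 34 to 38 mm; red round handle 14 mm diameter, 38 to 72 mm. At the start through the ear's hole into the bore, collar on the ear, tip about 82 mm above the worktop; it must rise 34 mm to clear the ear. While it is in, the lid cannot turn.
- lemon: Yellow lemon, 72 x 55 x 56 mm, loose bystander; origin under its centre.
- potato_a: Brown potato, 59 x 86 x 51 mm, loose bystander; origin under its centre.
- mug_a: White mug, 80 x 115 x 91 mm with its handle, loose bystander; origin under its centre.
- onion_b: Red onion, 78 x 78 x 84 mm, loose bystander; origin under its centre.
- tin_small: Small red food tin, 57 mm diameter, 72 mm high, loose bystander; origin under its centre.
There are look-alikes about, which are no part of the job. There is more than one size of the lid; the job needs the smaller.

How it is judged:
By the outcome, as a careful person would: the job done as asked, in the order asked, and still so for the second after the job is handed in, while the arm keeps its last pose, push and grip.
It also fails if it takes over 48 s, if anything falls off the work surface, if the arm or the gripper's body presses on something with over 40 N, if the wrist force passes 120 N, or if a joint passes its speed limit or range.

## Robot

A 6-joint arm with a two-finger parallel gripper is mounted at the origin on a cart in front of the work surface, level with it; the furniture and walls round the work are solid. World frame = base frame: x ahead of the robot, y to its left, z up, the work surface at z = 0. Lengths are in mm, angles in rad, forces in N, time in s.
With the tool pointing down it reaches from about 400 to 925 mm from the base axis. Payload 12.5 kg.
Tool frame: the origin (TCP) lies midway between the tips of the shut fingers; the grasp point (between the pads) lies 19 mm behind it; z points along the fingers, y is the line along which they close (so a half turn about z gives the same grasp; the last joint's range is limited). The gripper opens to 95 mm and grips with 3 to 60 N. Pads are 20 mm wide; open, the fingers measure 119 mm over their backs; the gripper's body (75 mm by 180 mm) begins 59 mm behind the grasp point.
Start: joints at [1.149, 0.491, 1.559, -0, 1.092, -0.106], TCP at [194.095, 594.12, 177.761] pointing down, gripper open.
Joint ranges: [-3.1, 3.1], [-0.84, 2.19], [0.05, 2.79], [-1.13, 4.28], [0.06, 2.93], [-2.69, 2.69]. Speed limits (rad/s): [2.22, 2.22, 2.79, 3.14, 3.14, 3.14].

## Interface

Orientations are given as [roll, pitch, yaw] about the fixed x, y, z axes, in that order (R = Rz(yaw) Ry(pitch) Rx(roll)).
In Python, from cell import * gives the robot as it stands.
- The arm moves only by the tool servo_tool, never from a script. Its argument "moves" is one flat list of numbers, 5 for each row, row after row: the shift along the world's x, y, z as a fraction of full scale, then the turn about the world's z as a fraction of full scale, then the opening, from 0 (shut) to 1 (fully open). A call has 1 to 12 rows; each row is the pose to reach, as a shift and turn from the pose commanded when the call began, turning the shorter way round; what a row does not reach only later rows make up. Full scale, the value 1, is 400 mm for a shift and 180 degrees for a turn. A row lasts 1/12 s, in which the tool goes at most 41.7 mm and 7.16 degrees, less where a joint would pass 70% of its speed; a pose out of reach is approached as far as the arm can. A call with a number of a shift or a turn outside -1 to 1 is refused whole. A call with a gripper value outside its range is refused whole. The fingers move at their own pace and stop on an object; the grip force is fixed at half the most. Time passes only in rows, so rows that repeat a pose let the fingers close. It gives the time, the measured TCP pose, the force, the opening and the grip force at its end, in the units of the state.
- state(): the state, without advancing time (a new reading comes with each control period).
- read_camera(name): name is "scene" or "top"; returns (picture, depth): 480x640x3 uint8, blue, green, red; 480x640 float32, mm along the optical axis (not along the pixel's ray), 0 where there is no reading.
- get_calibration(name): a dict with "K" (3x3 intrinsics, pixels), "k1" (the pictures are not rectified: a ray, as slopes to the right and down, at radius r is drawn at 1 + k1 r^2 times it, then the intrinsics apply), "R" (3x3) and "t" (3): a world point X has camera coordinates R X + t. Camera axes: x right, y down, z forward; pixel columns grow to the right and rows downward; lengths in mm; the calibration is good to about 2 mm. A picture is of the moment at which its call begins. get_calibration takes no time and is no camera call.
- job_done(): hands the job in; it is judged then, once.
The state is a dict: "t": time; "joints": joint angles; "qvel": joint speeds; "tau": joint torques, N m; "eef_pos": TCP position; "tcp_rot": TCP orientation; "ft_force": force on the tool from outside, world axes, zero at the start; "moment": the same for the moment, N m; "opening": opening from 0.0 (shut) to 1.0 (fully open); "grip_force": force on a finger pad.
Only numpy, scipy, OpenCV 4.12 (cv2) and the standard library are available. Lean on these libraries where they do the work, as an engineer would, in place of code of your own. Each camera call takes 0.05 s, during which the arm holds its last target. There are 200 camera calls.

## Working session

There is one attempt and no reset: what is moved stays moved. The work goes in short steps, Python scripts to look and compute and a tool call to move; the robot and the scene stay as the last step left them, time stands still between calls to the robot, and variables do not carry over. Pictures are saved under pics/ and viewed, at most 10 in all, crops included, and the job is handed in when it is done.

Besides the shell and the picture viewer there is one more tool, called after "Call:" as name(argument=value, ...) on one line, values as JSON. servo_tool: Moves the arm, as the interface text tells. Its arguments: {"type":"object","properties":{"moves":{"type":"array"}},"required":["moves"]}

```bash
mkdir -p pics; cat > h.py <<'E'
from cell import *
import numpy as np, cv2
def cal(n):
    c=get_calibration(n); return np.array(c["K"]),c["k1"],np.array(c["R"]),np.array(c["t"]).ravel()
def ray(n,u,v):
    K,k1,R,t=cal(n)
    d=np.linalg.inv(K)@[u,v,1]; s=d[:2].copy(); x=s.copy()
    for _ in range(20): x=s/(1+k1*(x@x))
    r=R.T@np.array([x[0],x[1],1]); return -R.T@t, r
def onplane(n,u,v,z):
    o,r=ray(n,u,v); return o+r*(z-o[2])/r[2]
def atdepth(n,u,v,d):
    o,r=ray(n,u,v); return o+r*d
def proj(n,X):
    K,k1,R,t=cal(n); c=R@np.array(X,float)+t; s=c[:2]/c[2]; s=s*(1+k1*(s@s)); return (K@[s[0],s[1],1])[:2]
def two(n1,p1,n2,p2):
    o1,r1=ray(n1,*p1);o2,r2=ray(n2,*p2)
    A=np.stack([r1,-r2],1); k=np.linalg.lstsq(A,o2-o1,rcond=None)[0]
    a=o1+r1*k[0];b=o2+r2*k[1]; return (a+b)/2,np.linalg.norm(a-b)
E
python3 - <<'E'
from h import *
s=state();print(s)
for n in("scene","top"):
    p,d=read_camera(n);cv2.imwrite(f"pics/{n}0.png",p);np.save(f"pics/{n}0.npy",d)
    print(n,cal(n))
E
```

```text
{'t': 0.0, 'joints': array([ 1.14942181e+00,  4.91546466e-01,  1.55945079e+00,  1.27602946e-05,
        1.09166306e+00, -1.05589262e-01]), 'qvel': array([-3.88302154e-04,  9.07353993e-05, -2.10808637e-03,  2.23947592e-03,
       -9.16636445e-04,  2.52038975e-03]), 'tau': array([ 2.11884973e-03, -6.12643147e+01, -2.58184272e+01,  6.93621137e-02,
        4.81908477e-02, -1.21053454e-04]), 'eef_pos': array([193.95794931, 593.85451746, 177.16943173]), 'tcp_rot': array([-3.14053212e+00, -1.23779114e-04,  2.82580144e+00]), 'ft_force': array([-0.34819361,  0.26877684,  0.19996187]), 'moment': array([-0.01202814, -0.0232562 ,  0.02213093]), 'grip_force': 0.0, 'opening': 0.9976705643136351}
scene (array([[467.85985542,   0.        , 322.80162729],
       [  0.        , 467.85985542, 239.65618478],
       [  0.        ,   0.        ,   1.        ]]), -0.003088915172474814, array([[ 0.75510529, -0.65526284, -0.02113297],
       [-0.38207039, -0.4136343 , -0.82639511],
       [ 0.53276469,  0.6320896 , -0.56269399]]), array([-361.0612386 ,  270.80841605,  876.14677493]))
top (array([[622.75487656,   0.        , 324.29477543],
       [  0.        , 622.75487656, 235.46965554],
       [  0.        ,   0.        ,   1.        ]]), -0.21043038369824593, array([[-0.19315137, -0.98114872, -0.00630405],
       [-0.95520262,  0.18950415, -0.22732384],
       [ 0.22423313, -0.03788627, -0.97379882]]), array([  81.62929005,  461.53810974, 1519.65799604]))
```

View pics/scene0.png

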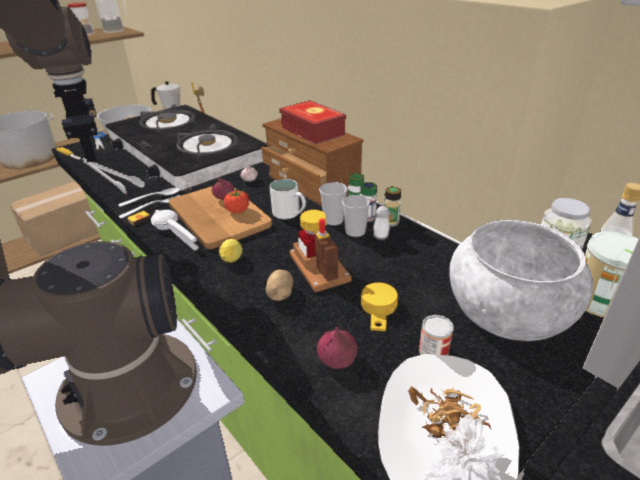

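View pics/top0.png

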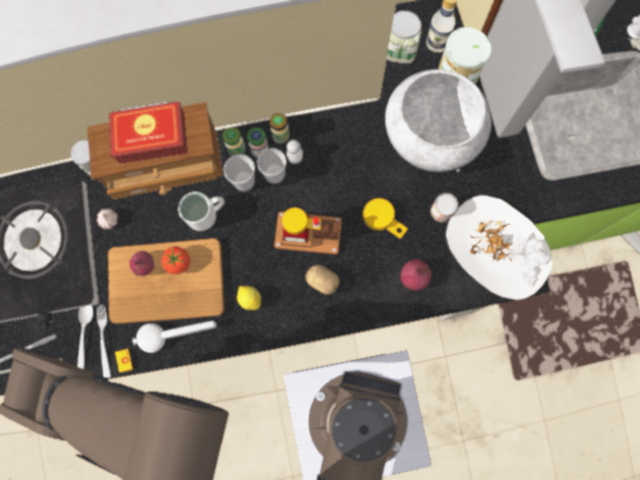

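The scene view shows the stand at about (320,260): yellow lid at (313,220), red pin at (322,235). In the top view the lid is at (294,220) and the pin at (316,222). There are two lid candidates: the one on the jar in the stand, and a larger loose one lying on the worktop (top 379,213; scene 379,298). The one on the jar fits the description, so I'll confirm it in a crop.

```bash
python3 - <<'E'
from h import *
a=cv2.imread("pics/scene0.png")[195:300,270:410];b=cv2.imread("pics/top0.png")[190:270,260:420]
a=cv2.resize(a,(387,290),interpolation=cv2.INTER_CUBIC);b=cv2.resize(b,(580,290),interpolation=cv2.INTER_CUBIC)
a2=np.zeros((290,580,3),np.uint8);a2[:,:387]=a
cv2.imwrite("pics/crop0.png",np.vstack([a2,b]))
for n,box in(("scene",(195,350,290,410)),("top",(190,270,260,420))):
    p=cv2.imread(f"pics/{n}0.png");d=np.load(f"pics/{n}0.npy");h=cv2.cvtColor(p,cv2.COLOR_BGR2HSV)
    for nm,m in(("yel",cv2.inRange(h,(20,150,120),(32,255,255))),("red",cv2.inRange(h,(0,170,120),(8,255,255))|cv2.inRange(h,(174,170,120),(180,255,255))),("brown",cv2.inRange(h,(5,80,50),(18,255,255)))):
        mm=np.zeros_like(m);y0,y1,x0,x1=box;mm[y0:y1,x0:x1]=m[y0:y1,x0:x1]
        k,l,st,c=cv2.connectedComponentsWithStats(mm)
        for i in range(1,k):
            if st[i,4]>12: 
                dd=np.median(d[l==i]);print(n,nm,st[i],c[i].round(1),atdepth(n,*c[i],dd).round(1))
E
```

```text
scene yel [300 209  29  30 426] [311.6 220.5] [490.3  49.9 130.4]
scene yel [ 361  282   37   49 1238] [378.8 302.9] [ 487.9 -174.3   23.8]
scene red [319 219   6  14  75] [321.6 225.3] [483.    5.2 141. ]
scene red [299 230  12  13  82] [303.9 236.1] [474.3  61.5  88. ]
scene brown [304 195  18  10 100] [314.4 198.2] [694.5 287.6  14.7]
scene brown [318 218   9  14  42] [321.1 223.2] [487.7  12.5 141.4]
scene brown [ 290  231   62   62 1947] [321.3 265.1] [465.4 -10.8  46. ]
scene brown [290 274   3  20  41] [290.6 283.3] [383.4   1.6  29.5]
top yel [ 363  198   45   41 1032] [382.5 216.7] [ 495.  -168.4   24.5]
top yel [282 207  39  27 596] [296.1 220.3] [500.7  53.2 131.9]
top red [313 217   6   7  34] [315.3 219.8] [487.8   8.  151.4]
top red [283 230  23   8  70] [293.7 234.1] [479.7  65.6  84. ]
top brown [ 273  210   69   45 1725] [311.8 235.8] [480.2  21.2  26.1]
top brown [309 265  19   5  69] [317.5 267.5] [393.5  22.8  41.3]
```

View pics/crop0.png

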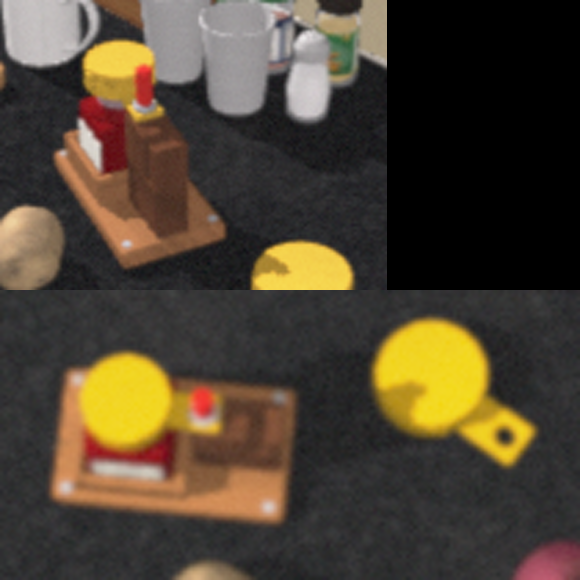

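The crop confirms it. The smaller lid is on the jar in the stand with its ear toward the rail and the pin through it. The loose lid is larger, so it's a look-alike. Next I'll measure precisely.

```bash
python3 - <<'E'
from h import *
from scipy.optimize import least_squares
p=cv2.imread("pics/top0.png");h=cv2.cvtColor(p,cv2.COLOR_BGR2HSV)
for n in("top","scene"):
    d=np.load(f"pics/{n}0.npy");p=cv2.imread(f"pics/{n}0.png");h=cv2.cvtColor(p,cv2.COLOR_BGR2HSV)
    y=cv2.inRange(h,(20,130,90),(33,255,255));r=cv2.inRange(h,(0,170,110),(8,255,255))|cv2.inRange(h,(174,170,110),(180,255,255))
    P=[];M=[]
    for v in range(190,300):
        for u in range(260,355):
            if d[v,u]>0:
                P.append(atdepth(n,u,v,d[v,u]));M.append((y[v,u]>0,r[v,u]>0))
    P=np.array(P);M=np.array(M)
    near=(abs(P[:,0]-480)<110)&(abs(P[:,1]-20)<130)
    z=P[:,2]
    def rect(s,nm):
        R=cv2.minAreaRect(P[s][:,:2].astype(np.float32));print(n,nm,s.sum(),R)
    rect(near&(z>11)&(z<60),"board")
    rect(near&(z>100)&(z<112)&~M.any(1),"rail")
    L=near&M[:,0]&(z>128)&(z<140);rect(L,"lid");print(P[L].mean(0),np.median(z[L]))
    c,rad=cv2.minEnclosingCircle(P[L][:,:2].astype(np.float32));print(c,rad)
    E=near&M[:,0]&(z>105)&(z<122)&(P[:,1]<35);print("ear",P[E].mean(0) if E.any() else 0)
    Q=near&M[:,1]&(z>118);print("pin",P[Q].mean(0),P[Q].max(0),P[Q].min(0))
    # contours onto lid-top plane
    k,l,st,cc=cv2.connectedComponentsWithStats((y[190:300,260:340]))
    i=1+np.argmax(st[1:,4]);cn=max(cv2.findContours((l==i).astype(np.uint8),cv2.RETR_EXTERNAL,cv2.CHAIN_APPROX_NONE)[0],key=len)[:,0]+[260,190]
    W=np.array([onplane(n,*q,134)[:2] for q in cn])
    f=least_squares(lambda a:np.hypot(W[:,0]-a[0],W[:,1]-a[1])-30,W.mean(0),loss="cauchy",f_scale=1.0);print("circ",f.x,np.abs(f.fun).round(0).tolist().count(0),len(W))
    m=np.zeros_like(r);m[205:236,305:330]=r[205:236,305:330];
    mu=cv2.moments(m,True);q=(mu["m10"]/mu["m00"],mu["m01"]/mu["m00"]);print("pinpix",q,onplane(n,*q,137),onplane(n,*q,154),"cam",ray(n,1,1)[0])
E
```

```text
Traceback (most recent call last):
  File "h.py", line 13, in atdepth
    o,r=ray(n,u,v); return o+r*d
        ~~~^^^^^^^
  File "h.py", line 6, in ray
    K,k1,R,t=cal(n)
             ~~~^^^
  File "h.py", line 4, in cal
    c=get_calibration(n); return np.array(c["K"]),c["k1"],np.array(c["R"]),np.array(c["t"]).ravel()
ValueError: time passes only in moves, steps and waits
```

```bash
sed -i 's/^def cal(n):/import functools\n@functools.lru_cache\ndef cal(n):/' h.py; cat > m.py <<'E'
from h import *
from scipy.optimize import least_squares
for n in("top","scene"):
    d=np.load(f"pics/{n}0.npy");p=cv2.imread(f"pics/{n}0.png");h=cv2.cvtColor(p,cv2.COLOR_BGR2HSV)
    y=cv2.inRange(h,(20,130,90),(33,255,255));r=cv2.inRange(h,(0,170,110),(8,255,255))|cv2.inRange(h,(174,170,110),(180,255,255))
    V,U=np.where((d>0));s=(V>190)&(V<300)&(U>260)&(U<355);V,U=V[s],U[s]
    P=np.array([atdepth(n,u,v,d[v,u]) for u,v in zip(U,V)]);Y=y[V,U]>0;Rd=r[V,U]>0
    z=P[:,2];near=(abs(P[:,0]-480)<75)&(abs(P[:,1]-20)<130)
    def rect(s,nm): print(n,nm,s.sum(),cv2.minAreaRect(P[s][:,:2].astype(np.float32)))
    rect(near&(z>11)&(z<60),"board");rect(near&(z>103)&(z<112)&~Y&~Rd,"rail")
    L=near&Y&(z>128)&(z<140);rect(L,"lid");print(P[L].mean(0))
    E=near&Y&(z>105)&(z<122)&(P[:,1]<25);print("ear",E.sum(),P[E].mean(0) if E.any() else 0)
    Q=near&Rd&(z>122);print("pin",P[Q].mean(0),P[Q].max(0),P[Q].min(0))
    k,l,st,cc=cv2.connectedComponentsWithStats((y[190:260,260:335]))
    i=1+np.argmax(st[1:,4]);cn=max(cv2.findContours((l==i).astype(np.uint8),cv2.RETR_EXTERNAL,cv2.CHAIN_APPROX_NONE)[0],key=len)[:,0]+[260,190]
    W=np.array([onplane(n,*q,134)[:2] for q in cn])
    f=least_squares(lambda a:np.hypot(W[:,0]-a[0],W[:,1]-a[1])-29,W.mean(0),loss="cauchy",f_scale=1.0);print("circ",f.x,(abs(f.fun)<1).sum(),len(W))
    m=np.zeros_like(r);m[205:236,305:330]=r[205:236,305:330]
    mu=cv2.moments(m,True);q=(mu["m10"]/mu["m00"],mu["m01"]/mu["m00"]);print("pinpix",q,onplane(n,*q,137),onplane(n,*q,154),"cam",ray(n,1,1)[0])
E
python3 m.py
```

```text
top board 1132 ((490.01806640625, 30.641502380371094), (165.1455841064453, 105.40577697753906), 73.1567153930664)
top rail 164 ((486.3904724121094, 17.330554962158203), (127.2279281616211, 33.46088409423828), 79.1336441040039)
top lid 441 ((502.86785888671875, 57.904396057128906), (58.31137466430664, 59.75432586669922), 79.5391845703125)
[502.00211624  57.04575188 133.81885762]
ear 48 [488.68546971  17.51259529 114.66042641]
pin [486.84254781   7.78449465 151.56440798] [495.09644971  13.85156998 157.67237566] [480.37554685   1.87668594 141.02350538]
circ [500.20614777  56.93292699] 20 99
pinpix (314.2368421052632, 221.23684210526315) [488.50104906  10.76940004 137.        ] [484.12708396  11.23225543 154.        ] cam [ 115.8715481    50.20125844 1585.27436447]
scene board 1308 ((491.03564453125, 29.39044189453125), (165.73487854003906, 96.49711608886719), 73.20807647705078)
scene rail 198 ((481.39111328125, 1.9051246643066406), (95.29525756835938, 32.613189697265625), 77.5101547241211)
scene lid 288 ((499.0805969238281, 60.2686653137207), (59.989864349365234, 54.708160400390625), 15.74171257019043)
[496.79921296  58.22178085 134.32036841]
ear 37 [481.78144145   5.29049153 114.4090235 ]
pin [483.46924336   5.83840818 140.69340425] [490.36074806  12.93698044 154.3319923 ] [477.45995607  -0.72924578 123.61175716]
circ [480.63712106  35.1759207 ] 13 108
pinpix (319.7529411764706, 226.34117647058824) [481.15462701   9.5880546  137.        ] [464.16471155 -10.85251119 154.        ] cam [ -90.67293208 -678.37763146  709.16697326]
```

Call:
servo_tool(moves=[0.5, -0.95, 0.1, -0.493, 1, 0.5, -0.95, 0.1, -0.493, 1, 0.5, -0.95, 0.1, -0.493, 1, 0.5, -0.95, 0.1, -0.493, 1, 0.5, -0.95, 0.1, -0.493, 1, 0.5, -0.95, 0.1, -0.493, 1, 0.5, -0.95, 0.1, -0.493, 1, 0.5, -0.95, 0.1, -0.493, 1, 0.5, -0.95, 0.1, -0.493, 1, 0.5, -0.95, 0.1, -0.493, 1, 0.5, -0.95, 0.1, -0.493, 1, 0.5, -0.95, 0.1, -0.493, 1])

```text
t: 1.1
eef_pos: [395.5, 211.4, 218.0]
tcp_rot: [3.141, 0.0, 1.316]
ft_force: [-1.0, -0.3, 0.8]
opening: 0.998
grip_force: 0.0
```

Call:
servo_tool(moves=[0.227, -0.518, -0.04, -0.0155, 1, 0.227, -0.518, -0.04, -0.0155, 1, 0.227, -0.518, -0.04, -0.0155, 1, 0.227, -0.518, -0.04, -0.0155, 1, 0.227, -0.518, -0.04, -0.0155, 1, 0.227, -0.518, -0.04, -0.0155, 1, 0.227, -0.518, -0.04, -0.0155, 1, 0.227, -0.518, -0.04, -0.0155, 1, 0.227, -0.518, -0.04, -0.0155, 1, 0.227, -0.518, -0.04, -0.0155, 1])

```text
t: 1.93
eef_pos: [484.5, 7.9, 201.8]
tcp_rot: [-3.142, -0.0, 1.278]
ft_force: [0.5, 0.0, -0.1]
opening: 0.999
grip_force: 0.0
```

```bash
python3 - <<'E'
from h import *
s=state();print(s["eef_pos"],s["tcp_rot"],s["joints"],s["qvel"].round(3))
a,_=read_camera("scene");b,_=read_camera("top")
a=cv2.resize(a[150:300,230:430],(560,420),interpolation=cv2.INTER_CUBIC)
cv2.imwrite("pics/s1.png",a);cv2.imwrite("pics/t1.png",b)
E
```

```text
[484.47766478   7.85861021 201.83129037] [-3.14152277e+00 -6.77295064e-05  1.27824476e+00] [-1.20258966e-01  2.63773119e-01  1.86019570e+00  9.24993025e-05
  1.01768107e+00  1.72243999e-01] [ 0.006 -0.004 -0.001 -0.002 -0.001 -0.001]
```

View pics/s1.png

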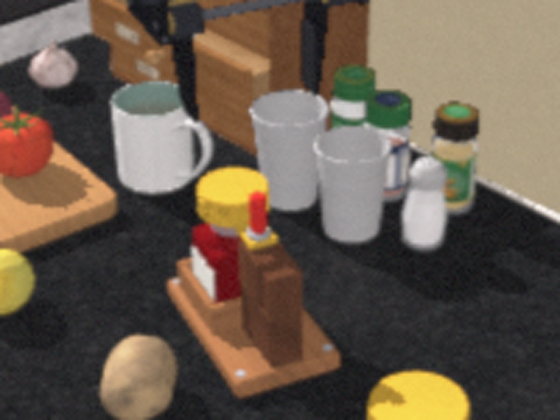

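The gripper hangs centred over the red pin (258,215 in the crop), with the fingers on either side of the rail. Descending.

Call:
servo_tool(moves=[0, 0, -0.08, 0, 1, 0, 0, -0.14, 0, 1, 0, 0, -0.18, 0, 1, 0, 0, -0.198, 0, 1, 0, 0, -0.198, 0, 1, 0, 0, -0.198, 0, 1])

```text
t: 2.53
eef_pos: [485.1, 7.3, 123.1]
tcp_rot: [3.141, -0.0, 1.278]
ft_force: [0.2, -0.4, -0.0]
opening: 0.999
grip_force: 0.0
```

Call:
servo_tool(moves=[0, 0, 0, 0, 0.5, 0, 0, 0, 0, 0.3, 0, 0, 0, 0, 0.2, 0, 0, 0, 0, 0.1, 0, 0, 0, 0, 0, 0, 0, 0, 0, 0, 0, 0, 0, 0, 0, 0, 0, 0, 0, 0, 0, 0, 0, 0, 0, 0, 0, 0, 0, 0, 0, 0, 0, 0, 0])

```text
t: 3.45
eef_pos: [484.9, 6.9, 122.5]
tcp_rot: [3.142, 0.0, 1.277]
ft_force: [0.1, -0.0, -0.7]
opening: 0.285
grip_force: 0.0
```

Call:
servo_tool(moves=[0, 0, 0, 0, 0, 0, 0, 0, 0, 0, 0, 0, 0, 0, 0, 0, 0, 0, 0, 0, 0, 0, 0, 0, 0, 0, 0, 0, 0, 0, 0, 0, 0, 0, 0])

```text
t: 4.03
eef_pos: [484.9, 6.9, 122.6]
tcp_rot: [3.142, 0.0, 1.277]
ft_force: [0.1, -0.2, 0.2]
opening: 0.007
grip_force: 0.0
```

```bash
python3 - <<'E'
from h import *
a,_=read_camera("scene");b,_=read_camera("top")
a=cv2.resize(a[150:300,230:430],(400,300),interpolation=cv2.INTER_CUBIC)
b=cv2.resize(b[180:270,255:375],(400,300),interpolation=cv2.INTER_CUBIC)
cv2.imwrite("pics/s2.png",np.hstack([a,b]))
E
```

```text
(no output)
```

View pics/s2.png

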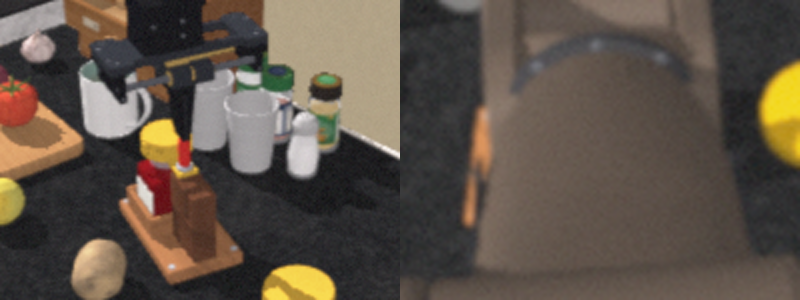

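```bash
python3 - <<'E'
from h import *
s=state();print(s["eef_pos"],s["tcp_rot"])
T=s["eef_pos"]
for X in (T,T+[0,0,19],T+[0,0,60],[484.2,6.9,154],[484.2,6.9,120],[484.2,6.9,108]):
    print(np.round(X,1),proj("scene",X).round(1),proj("top",X).round(1))
p,d=read_camera("scene");cv2.imwrite("pics/s2full.png",p)
h=cv2.cvtColor(p,cv2.COLOR_BGR2HSV)
r=cv2.inRange(h,(0,150,90),(8,255,255))|cv2.inRange(h,(172,150,90),(180,255,255))
v,u=np.where(r[205:250,312:335]);v+=205;u+=312
for row in np.unique(v): print(row,u[v==row].min(),u[v==row].max(),np.median(d[row,u[v==row]]).round(0),atdepth("scene",u[v==row].mean(),row,np.median(d[row,u[v==row]])).round(1))
print(np.round(d[205:235:3,314:332:2]))
E
```

```text
[484.90644039   6.92257541 122.57511327] [ 3.14146966e+00 -9.61130665e-06  1.27709197e+00]
[484.9   6.9 122.6] [321.9 231.5] [316.2 223.8]
[484.9   6.9 141.6] [321.7 224.5] [316.1 221.9]
[484.9   6.9 182.6] [321.3 208.9] [315.7 217.5]
[484.2   6.9 154. ] [321.4 219.9] [316.  220.9]
[484.2   6.9 120. ] [321.7 232.6] [316.3 224.4]
[484.2   6.9 108. ] [321.8 236.9] [316.4 225.6]
219 320 320 1040.0 [476.1   1.9 162.2]
220 320 324 1053.0 [486.    6.8 153.1]
221 319 324 1052.0 [483.4   5.6 152.2]
222 319 324 1052.0 [482.9   5.1 150. ]
223 319 324 1054.0 [482.8   5.  147.4]
224 319 324 1057.0 [483.7   6.3 143.7]
225 319 324 1055.0 [481.6   3.9 143.1]
226 319 325 1058.0 [483.4   4.3 139.4]
227 320 325 1059.0 [484.1   3.5 136.8]
228 319 325 1062.0 [484.1   5.3 133.3]
229 319 325 1062.0 [483.    4.1 131.6]
230 320 324 1065.0 [483.6   5.  128.2]
231 320 324 1068.0 [484.3   5.8 124.8]
232 321 323 1067.0 [482.9   4.3 123.4]
235 312 315 1109.0 [487.7  41.6  94.8]
236 312 315 1106.0 [485.3  38.8  94.4]
237 312 315 1107.0 [484.8  38.3  92. ]
238 312 314 1110.0 [484.7  40.2  88.2]
239 312 314 1107.0 
[... 280 characters left out ...]
 32.5  71.7]
247 312 315 1114.0 [479.3  32.9  68.5]
248 312 315 1114.0 [478.4  31.9  66.5]
249 312 315 1114.0 [477.4  30.9  64.6]
[[1408. 1025. 1013. 1015. 1021. 1019. 1023. 1281. 1278.]
 [1397. 1034. 1019. 1024. 1024. 1026. 1293. 1282. 1284.]
 [1125. 1041. 1028. 1026. 1030. 1029. 1299. 1290. 1289.]
 [1113. 1113. 1030. 1026. 1033. 1034. 1305. 1300. 1300.]
 [1104. 1100. 1049. 1029. 1038. 1035. 1311. 1308. 1301.]
 [1086. 1086. 1086. 1053. 1048. 1055. 1318. 1312. 1311.]
 [1083. 1083. 1088. 1052. 1053. 1058. 1326. 1322. 1318.]
 [1083. 1089. 1091. 1058. 1056. 1060. 1313. 1314. 1310.]
 [1093. 1089. 1092. 1062. 1061. 1065. 1305. 1307. 1300.]
 [1085. 1085. 1071. 1062. 1067. 1070. 1078. 1290. 1292.]]
```

```bash
python3 - <<'E'
from h import *
p,d=read_camera("scene")
for row in range(196,222,2):
    us=[u for u in range(310,336) if 0<d[row,u]<1046 and p[row,u].max()<90]
    if us: print(row,us[0],us[-1],np.median(d[row,us]),atdepth("scene",np.mean(us),row,np.median(d[row,us])).round(1))
E
```

```text
196 314 326 1007.3854 [477.4   1.2 220.1]
198 314 326 1009.40216 [476.9   0.8 215.6]
200 314 326 1011.70776 [476.5   0.6 210.9]
202 314 326 1014.8865 [476.6   0.9 205.7]
204 315 326 1017.9543 [4.775e+02 4.000e-01 2.006e+02]
206 315 325 1021.18396 [476.8   1.5 195.4]
208 315 325 1022.5021 [475.9   0.6 191.1]
210 317 325 1024.803 [477.1  -1.2 186.3]
212 317 325 1030.5325 [478.6   0.8 179.7]
214 318 325 1033.5625 [4.795e+02 3.000e-01 1.745e+02]
216 319 324 1033.7158 [477.9  -1.5 170.8]
218 320 324 1036.6874 [478.6  -2.1 165.5]
```

```bash
python3 - <<'E'
from h import *
p=cv2.imread("pics/s2full.png")
cv2.imwrite("pics/s3.png",cv2.resize(p[160:250,270:380],(733,600),interpolation=cv2.INTER_CUBIC))
E
```

```text
(no output)
```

View pics/s3.png

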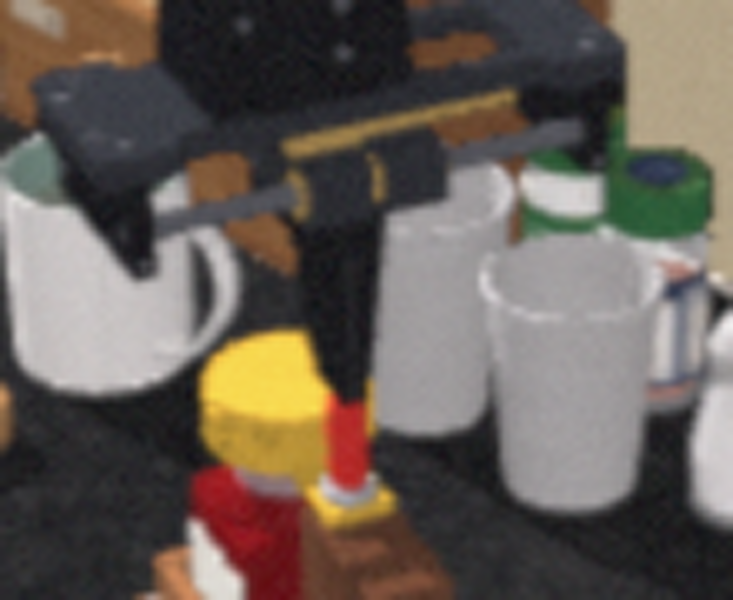

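```bash
python3 - <<'E'
from h import *
print(proj("scene",[194,594,177.5]),proj("scene",[194,594,217]), proj("scene",[484.9+45,6.9-14,202]),proj("scene",[484.9+45,6.9-14,242]))
p=cv2.imread("pics/scene0.png");d=np.load("pics/scene0.npy")
P=[]
for v in range(90,185):
    for u in range(55,125):
        if d[v,u]>0:
            X=atdepth("scene",u,v,d[v,u])
            if np.hypot(X[0]-194,X[1]-594)<75 and X[2]>120: P.append((*X,u,v))
P=np.array(P);o=np.argsort(P[:,2]);print(P[o][:12].round(0))
cv2.imwrite("pics/g0.png",cv2.resize(p[60:200,40:160],(510,595),interpolation=cv2.INTER_CUBIC))
E
```

```text
[ 96.50620443 166.76422262] [ 92.12362686 153.07753966] [340.54418779 196.6425131 ] [340.54757355 180.49811649]
[[180. 550. 213.  93. 161.]
 [176. 551. 214.  91. 161.]
 [187. 545. 216.  96. 160.]
 [217. 639. 216.  95. 146.]
 [167. 545. 217.  88. 162.]
 [181. 548. 217.  93. 160.]
 [177. 543. 217.  92. 161.]
 [173. 547. 217.  90. 161.]
 [214. 638. 218.  94. 146.]
 [178. 548. 218.  92. 160.]
 [184. 541. 218.  95. 160.]
 [182. 543. 218.  94. 160.]]
```

View pics/g0.png

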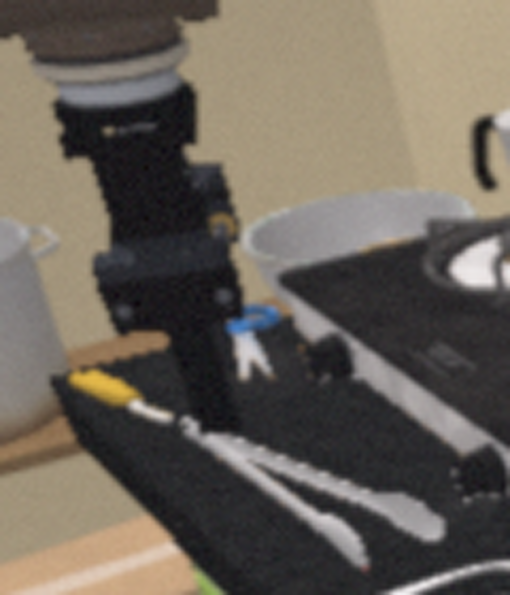

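The camera shows the tool tips about 39 mm above the z that state() reports: 215 against 177 at the start, and about 162 against 122.6 now. The fingers therefore closed just above the pin without touching it. I'll correct for this offset, reopen and descend.

Call:
servo_tool(moves=[0, 0, 0, 0, 0.5, 0, 0, 0, 0, 0.5, 0, 0, 0, 0, 0.5, 0, 0, 0, 0, 0.5, 0, 0, 0, 0, 0.5, 0, 0, 0, 0, 0.5, 0, 0, 0, 0, 0.5, 0, 0, 0, 0, 0.5, 0, 0, 0, 0, 0.5, 0, 0, 0, 0, 0.5])

```text
t: 5.07
eef_pos: [484.9, 6.9, 122.6]
tcp_rot: [3.142, 0.0, 1.277]
ft_force: [0.3, -0.8, 0.6]
opening: 0.498
grip_force: 0.0
```

Call:
servo_tool(moves=[0, 0, -0.03, 0, 0.5, 0, 0, -0.06, 0, 0.5, 0, 0, -0.08, 0, 0.5, 0, 0, -0.092, 0, 0.5, 0, 0, -0.092, 0, 0.5, 0, 0, -0.092, 0, 0.5])

```text
t: 5.57
eef_pos: [484.9, 6.9, 85.8]
tcp_rot: [-3.141, 0.0, 1.277]
ft_force: [0.2, -0.0, 0.2]
opening: 0.502
grip_force: 0.0
```

Call:
servo_tool(moves=[0, 0, 0, 0, 0, 0, 0, 0, 0, 0, 0, 0, 0, 0, 0, 0, 0, 0, 0, 0, 0, 0, 0, 0, 0, 0, 0, 0, 0, 0, 0, 0, 0, 0, 0, 0, 0, 0, 0, 0, 0, 0, 0, 0, 0, 0, 0, 0, 0, 0])

```text
t: 6.4
eef_pos: [485.9, 6.6, 86.1]
tcp_rot: [3.139, -0.0, 1.277]
ft_force: [5.0, -1.5, -0.2]
opening: 0.144
grip_force: 29.8
```

Call:
servo_tool(moves=[0.003, -0.001, 0.01, 0, 0, 0.003, -0.001, 0.03, 0, 0, 0.003, -0.001, 0.05, 0, 0, 0.003, -0.001, 0.07, 0, 0, 0.003, -0.001, 0.09, 0, 0, 0.003, -0.001, 0.11, 0, 0, 0.003, -0.001, 0.125, 0, 0, 0.003, -0.001, 0.125, 0, 0, 0.003, -0.001, 0.125, 0, 0])

```text
t: 7.15
eef_pos: [486.1, 6.5, 136.1]
tcp_rot: [3.141, -0.0, 1.277]
ft_force: [0.6, -0.4, -1.2]
opening: 0.142
grip_force: 29.9
```

```bash
python3 - <<'E'
from h import *
s=state();print(s["eef_pos"],s["tcp_rot"],s["ft_force"])
p,d=read_camera("scene");h=cv2.cvtColor(p,cv2.COLOR_BGR2HSV)
cv2.imwrite("pics/s4.png",cv2.resize(p[160:300,260:400],(600,600),interpolation=cv2.INTER_CUBIC))
E
```

```text
[486.09500189   6.53964265 136.06981531] [ 3.14094781e+00 -1.09789263e-04  1.27706695e+00] [ 0.58677408 -0.37370615 -1.21115428]
```

View pics/s4.png

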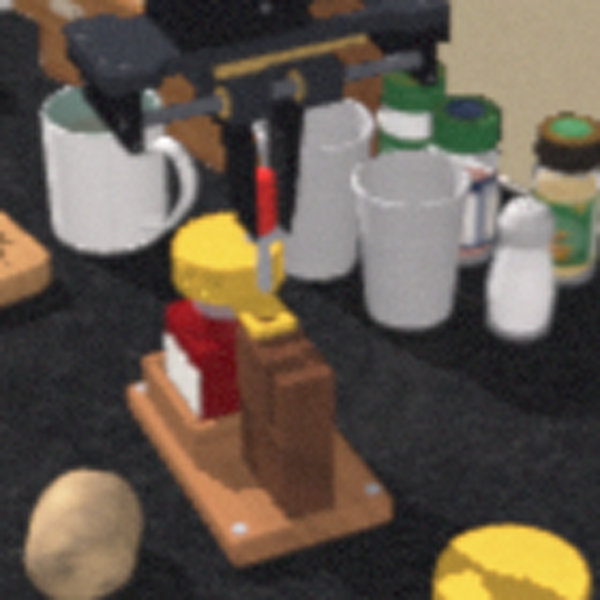

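Call:
servo_tool(moves=[-0.014, -0.043, 0, 0, 0, -0.0285, -0.0855, 0, 0, 0, -0.0285, -0.0855, 0, 0, 0, -0.0285, -0.0855, 0, 0, 0, -0.0285, -0.0855, -0.03, 0, 0, -0.0285, -0.0855, -0.05, 0, 0, -0.0285, -0.0855, -0.065, 0, 0, -0.0285, -0.0855, -0.08, 0, 0, -0.0285, -0.0855, -0.09, 0, 0, -0.0285, -0.0855, -0.09, 0, 0])

```text
t: 8.03
eef_pos: [474.4, -27.4, 98.9]
tcp_rot: [-3.14, 0.0, 1.277]
ft_force: [0.7, -0.8, -0.1]
opening: 0.14
grip_force: 29.9
```

Call:
servo_tool(moves=[0, 0, -0.015, 0, 0, 0, 0, -0.03, 0, 0, 0, 0, -0.042, 0, 0, 0, 0, -0.05, 0, 0, 0, 0, -0.053, 0, 0, 0, 0, -0.053, 0, 0])

```text
t: 8.53
eef_pos: [474.6, -27.7, 78.5]
tcp_rot: [-3.141, 0.0, 1.277]
ft_force: [0.6, -0.1, -1.2]
opening: 0.144
grip_force: 30.0
```

Call:
servo_tool(moves=[0, 0, -0.002, 0, 0, 0, 0, -0.004, 0, 0, 0, 0, -0.004, 0, 0])

```text
t: 8.78
eef_pos: [474.9, -27.8, 78.1]
tcp_rot: [3.14, -0.0, 1.277]
ft_force: [-6.4, -0.1, 17.2]
opening: 0.142
grip_force: 30.0
```

Call:
servo_tool(moves=[0, 0, 0.003, 0, 0, 0, 0, 0.003, 0, 0.3, 0, 0, 0.003, 0, 0.5, 0, 0, 0.003, 0, 0.5, 0, 0, 0.003, 0, 0.5, 0, 0, 0.003, 0, 0.5, 0, 0, 0.003, 0, 0.5])

```text
t: 9.37
eef_pos: [474.7, -27.7, 78.0]
tcp_rot: [-3.141, 0.0, 1.277]
ft_force: [-0.2, -0.1, -1.1]
opening: 0.479
grip_force: 0.0
```

Call:
servo_tool(moves=[0, 0, 0.03, 0, 0.8, 0, 0, 0.08, 0, 1, 0, 0, 0.14, 0, 1, 0, 0, 0.2, 0, 1, 0, 0, 0.22, 0, 1, 0, 0, 0.22, 0, 1, 0, 0, 0.22, 0, 1, 0, 0, 0.22, 0, 1])

```text
t: 10.03
eef_pos: [474.1, -27.6, 165.0]
tcp_rot: [-3.14, 0.0, 1.277]
ft_force: [0.2, 0.5, -0.3]
opening: 0.978
grip_force: 0.0
```

```bash
python3 - <<'E'
from h import *
s=state();print(s["eef_pos"],s["opening"],s["ft_force"])
p,d=read_camera("scene");h=cv2.cvtColor(p,cv2.COLOR_BGR2HSV)
cv2.imwrite("pics/s5.png",cv2.resize(p[160:300,260:400],(600,600),interpolation=cv2.INTER_CUBIC))
y=cv2.inRange(h,(20,130,90),(33,255,255));
V,U=np.where(y[200:250,290:345]);V+=200;U+=290
P=np.array([atdepth("scene",u,v,d[v,u]) for u,v in zip(U,V)])
L=abs(P[:,2]-134)<3;print("lidtop",cv2.minEnclosingCircle(P[L][:,:2].astype(np.float32)))
E=(abs(P[:,2]-114)<5)&(P[:,1]<22);print("ear",P[E].mean(0),E.sum())
r=cv2.inRange(h,(0,150,90),(8,255,255))|cv2.inRange(h,(172,150,90),(180,255,255))
V,U=np.where(r[200:250,318:350]);V+=200;U+=318
P=np.array([atdepth("scene",u,v,d[v,u]) for u,v in zip(U,V)]);P=P[P[:,2]>100];print("pin",P.mean(0),P[:,2].min(),P[:,2].max())
E
```

```text
[474.10410437 -27.57816753 164.96129066] 0.9784848030161531 [ 0.24899367  0.45049175 -0.34185642]
lidtop ((500.96441650390625, 57.279518127441406), 31.616790771484375)
ear [483.30877357  11.61234099 114.97732231] 48
pin [471.39055214 -27.59273514 133.12478908] 108.37665599445154 148.1907473142669
```

View pics/s5.png

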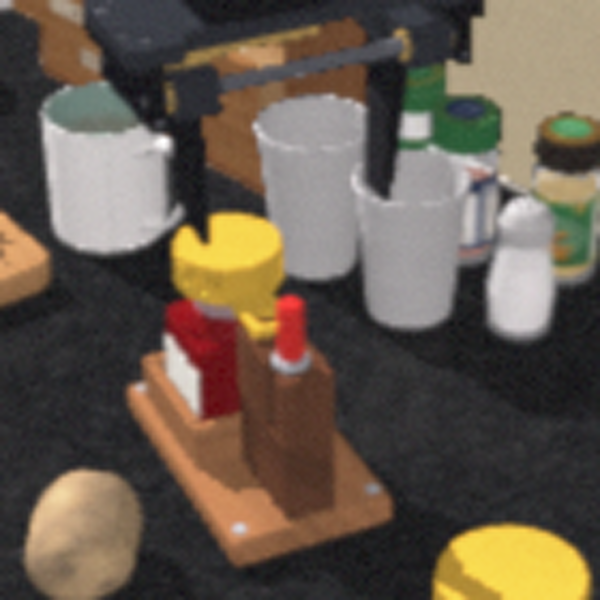

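The pin stands parked in the notch at (290,330 in the crop), with its collar on the rail. The ear is empty. On to the lid.

Call:
servo_tool(moves=[0.03, 0.1, 0, -0.04, 1, 0.066, 0.211, 0, -0.08, 1, 0.066, 0.211, 0, -0.12, 1, 0.066, 0.211, 0, -0.16, 1, 0.066, 0.211, 0, -0.2, 1, 0.066, 0.211, 0, -0.212, 1, 0.066, 0.211, -0.08, -0.212, 1, 0.066, 0.211, -0.13, -0.212, 1, 0.066, 0.211, -0.15, -0.212, 1, 0.066, 0.211, -0.15, -0.212, 1, 0.066, 0.211, -0.15, -0.212, 1, 0.066, 0.211, -0.15, -0.212, 1])

```text
t: 11.08
eef_pos: [501.6, 56.7, 106.9]
tcp_rot: [3.141, -0.001, 0.611]
ft_force: [-0.2, 0.4, 0.3]
opening: 0.998
grip_force: 0.0
```

Call:
servo_tool(moves=[0, 0, -0.02, 0, 1, 0, 0, -0.04, 0, 1, 0, 0, -0.06, 0, 1, 0, 0, -0.0725, 0, 1, 0, 0, -0.0725, 0, 1, 0, 0, -0.0725, 0, 1])

```text
t: 11.58
eef_pos: [501.0, 56.7, 76.8]
tcp_rot: [-3.141, 0.001, 0.611]
ft_force: [-0.2, -0.3, -0.1]
opening: 1.002
grip_force: 0.0
```

Call:
servo_tool(moves=[0, 0, 0, 0, 0.8, 0, 0, 0, 0, 0.7, 0, 0, 0, 0, 0.65, 0, 0, 0, 0, 0.6, 0, 0, 0, 0, 0.5, 0, 0, 0, 0, 0.5, 0, 0, 0, 0, 0.5, 0, 0, 0, 0, 0.5, 0, 0, 0, 0, 0.5, 0, 0, 0, 0, 0, 0, 0, 0, 0, 0, 0, 0, 0, 0, 0])

```text
t: 12.58
eef_pos: [501.2, 56.6, 77.2]
tcp_rot: [3.141, -0.0, 0.611]
ft_force: [0.7, -1.2, 0.9]
opening: 0.634
grip_force: 30.0
```

Call:
servo_tool(moves=[0, 0, 0, 0.02, 0, 0, 0, 0.0003, 0.045, 0, 0, 0, 0.0006, 0.07, 0, 0, 0, 0.001, 0.095, 0, 0, 0, 0.0013, 0.12, 0, 0, 0, 0.0017, 0.14, 0, 0, 0, 0.002, 0.16, 0, 0, 0, 0.002, 0.16, 0])

```text
t: 13.25
eef_pos: [500.5, 56.7, 77.9]
tcp_rot: [-3.141, 0.001, 1.117]
ft_force: [-2.3, -0.7, 1.7]
opening: 0.629
grip_force: 30.0
```

```bash
python3 - <<'E'
from h import *
s=state();print(s["eef_pos"],s["tcp_rot"],s["opening"],s["ft_force"],s["moment"])
E
```

```text
[500.51065013  56.69073757  77.90819142] [-3.14064938e+00  6.02247667e-04  1.11663018e+00] 0.6290755530938426 [-2.34646202 -0.670881    1.69056144] [-0.33039837  0.5497497   0.07493061]
```

Call:
servo_tool(moves=[0, 0, 0.0003, 0.025, 0, 0, 0, 0.0006, 0.05, 0, 0, 0, 0.001, 0.075, 0, 0, 0, 0.0013, 0.1, 0, 0, 0, 0.0017, 0.125, 0, 0, 0, 0.002, 0.15, 0, 0, 0, 0.002, 0.175, 0, 0, 0, 0.002, 0.2, 0, 0, 0, 0.002, 0.225, 0, 0, 0, 0.002, 0.25, 0, 0, 0, 0.002, 0.258, 0, 0, 0, 0.002, 0.258, 0])

```text
t: 14.25
eef_pos: [501.9, 56.4, 79.1]
tcp_rot: [3.14, 0.001, 1.923]
ft_force: [1.4, -4.0, 4.6]
opening: 0.632
grip_force: 30.0
```

```bash
python3 - <<'E'
from h import *
s=state();print(s["eef_pos"],s["tcp_rot"],s["opening"],s["ft_force"],s["moment"])
p,d=read_camera("scene");h=cv2.cvtColor(p,cv2.COLOR_BGR2HSV)
cv2.imwrite("pics/s6.png",cv2.resize(p[160:300,260:400],(600,600),interpolation=cv2.INTER_CUBIC))
y=cv2.inRange(h,(20,130,90),(33,255,255));
V,U=np.where(y[190:260,285:360]);V+=190;U+=285
P=np.array([atdepth("scene",u,v,d[v,u]) for u,v in zip(U,V)])
rel=P[:,:2]-[500.5,56.8];rr=np.hypot(*rel.T)
E=(rr>36)&(rr<68)&(abs(P[:,2]-114)<8);print("ear",E.sum(),P[E].mean(0),np.degrees(np.arctan2(*rel[E].mean(0)[::-1])))
E
```

```text
[501.89450357  56.43465403  79.13490004] [3.13995270e+00 9.57082479e-04 1.92345477e+00] 0.6319501161699727 [ 1.38858713 -3.96741144  4.62556205] [-0.90188179 -0.24706855 -0.01509188]
ear 61 [540.65891016  31.12241898 117.12812791] -32.594821858015756
```

View pics/s6.png

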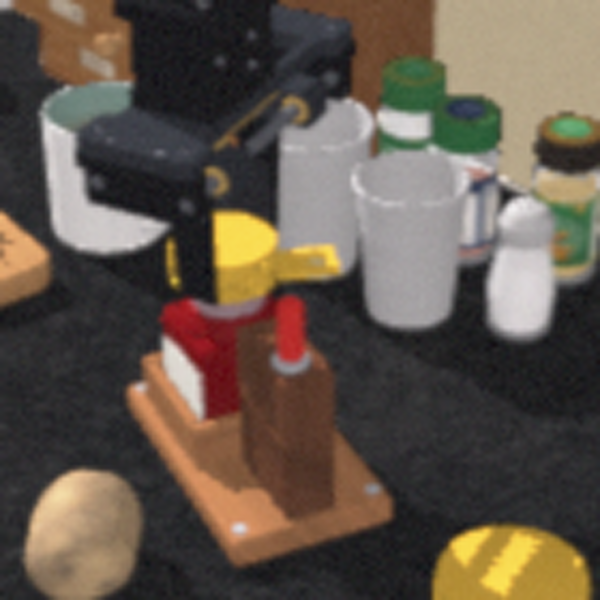

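The ear has turned with the gripper by about 75° (now at -33° world). The jar is still seated and the pin still parked. Lifting straight up.

Call:
servo_tool(moves=[0, 0, 0.003, 0, 0, 0, 0, 0.007, 0, 0, 0, 0, 0.011, 0, 0, 0, 0, 0.015, 0, 0, 0, 0, 0.015, 0, 0])

```text
t: 14.72
eef_pos: [501.0, 56.8, 84.9]
tcp_rot: [3.142, -0.0, 1.924]
ft_force: [1.1, -2.2, -1.4]
opening: 0.63
grip_force: 30.0
```

Call:
servo_tool(moves=[0, 0, 0.012, 0, 0, 0, 0, 0.025, 0, 0, 0, 0, 0.04, 0, 0, 0, 0, 0.052, 0, 0, 0, 0, 0.06, 0, 0, 0, 0, 0.063, 0, 0, 0, 0, 0.063, 0, 0, 0, 0, 0.063, 0, 0, 0, 0, 0.063, 0, 0])

```text
t: 15.47
eef_pos: [500.9, 56.7, 109.8]
tcp_rot: [-3.141, -0.0, 1.924]
ft_force: [-0.7, 0.0, -0.7]
opening: 0.633
grip_force: 30.0
```

```bash
python3 - <<'E'
from h import *
s=state();print(s["eef_pos"],s["tcp_rot"],s["opening"],s["ft_force"],s["grip_force"])
p,d=read_camera("scene");h=cv2.cvtColor(p,cv2.COLOR_BGR2HSV)
def pts(m,a,b,c,e):
    V,U=np.where(m[a:b,c:e]);V+=a;U+=c
    return np.array([atdepth("scene",u,v,d[v,u]) for u,v in zip(U,V)])
P=pts(cv2.inRange(h,(20,130,90),(33,255,255)),180,260,285,360)
rr=np.hypot(*(P[:,:2]-[500.5,56.8]).T);L=rr<33;print("lid z",np.percentile(P[L,2],[2,50,98]),"ear",P[(rr>40)&(rr<66)].mean(0))
r=cv2.inRange(h,(0,150,90),(8,255,255))|cv2.inRange(h,(172,150,90),(180,255,255))
P=pts(r,200,250,318,350);P=P[P[:,2]>105];print("pin",P.mean(0),P[:,2].max())
g=cv2.inRange(h,(0,120,40),(8,255,130))|cv2.inRange(h,(172,120,40),(180,255,130))
P=pts(g,215,265,295,319);print("jar z",np.percentile(P[:,2],[2,50,98]))
a=cv2.imread("pics/s6.png");b=cv2.resize(p[160:300,260:400],(600,600))
cv2.imwrite("pics/s7.png",b)
E
```

```text
[500.94728523  56.72623747 109.78515041] [-3.14130070e+00 -1.49528484e-04  1.92422383e+00] 0.6325438059367714 [-0.7010232   0.01972694 -0.72039906] 29.999727909453213
lid z [143.46561285 165.92184601 169.48216625] ear [534.3178806   32.81180121 149.6012916 ]
pin [471.91005395 -25.61259167 131.86352151] 148.75573137249535
jar z [ 43.26058749  77.64813073 107.45912787]
```

```bash
python3 -c "
from cell import *
print(job_done())"
```

```text
the job is handed in; nothing more can be done
None
```

The job is handed in at about 15.5 s: the pin is parked upright in the notch and released, the lid was unscrewed about 75°, and it is held level about 15 mm above the mouth of the jar, which stayed in its well. After the final lift I checked by measurement only, with no picture viewed.

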